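# Clamp the tan ferrule with the ratchet bar clamp

## Task

Take the tan knife-handle ferrule out of its pocket in the wooden tray, stand it upright on the rail of the blue bar clamp between the two jaws, and let go of it. Then pump the clamp's orange trigger (do not push the jaw or bar by hand) until the ferrule is held against the fixed jaw with the sprung pad pressed about half-way in, never so far that the pad bottoms out, which would crack the ferrule. The program finishes while you are still holding the trigger squeezed, with the pad pressed like that; leave the other ferrules in the tray and everything else on the bench as they are.

Things in the scene. Friction and masses are not known exactly. Their poses are not given: they have to be found in the camera images.
- tan_ferrule (a point): Centre (half-way up) of the tan ferrule: a plain loose ring, 23 mm across, 22 mm high, axis upright, 12 g. It stands in one of the three tray pockets; which one varies.
- black_ferrule (a point): Centre of the black ferrule, same size, in another pocket of the tray; stays there.
- white_ferrule (a point): Centre of the white ferrule, same size, in another pocket of the tray; stays there.
- tray: Wooden pocket tray fixed to the table, 145 mm along its x, 50 mm along its y, 13 mm high; origin under its centre. Three round pockets 26 mm wide and 7 mm deep lie in a row along its x, 46 mm apart, so a ferrule stands 15 mm proud of the tray's top. Fingers closing along the tray's y are clear of the neighbours.
- clamp: Blue and steel bar clamp fixed to the table; origin on the table under the middle of its rail. The rail runs along its y: 225 long, 20 wide, top 20 mm up. Fixed jaw at the +y end (face at y = +0.095, looks to -y); the moving jaw comes from -y. Jaws are 20 wide (x), 50 mm high. At the -y end a housing (32 wide, y -0.112 to -0.032, top 72 mm) carries an upright grip and the trigger.
- clamp_seat (a point): Centre of the ferrule when it stands on the rail touching the fixed jaw: clamp (0, 0.0835, 0.031); axes as the clamp's. It may be stood anywhere on the rail between the jaws: the pad slides it along to the fixed jaw. Rail and jaws are narrower than the ferrule, so fingers closing along the clamp's x pass beside them.
- clamp_pad_face (a point): Middle of the moving pad's face, at the height of the ferrule's centre. It starts 40 to 54 mm from the fixed jaw.
- clamp_grip (a point): Middle of the black fixed grip, 110 mm above the table: a post 24 mm wide (clamp x), 12 mm thick (clamp y), from the housing up to 135 mm; its back, -y, face is at clamp y = -0.0915.
- clamp_trigger_head (a point): Centre of the orange trigger's head, a cross roller 16 mm in diameter, 24 mm wide (clamp x), 110 mm above the table, on the +y side of the grip. It swings about an axis along x at clamp (y, z) = (-0.060, 0.065), 45 mm below it; at rest it leans 0.23 rad to +y. Head and grip measure 60 mm over their outsides at rest, 30 mm when fully squeezed. Pushing takes 2 to 12 N.
- clamp_trigger (a joint): Trigger angle (rad): 0 at rest, 0.46 fully squeezed to the grip (to clamp -y); a spring returns it. As it is squeezed its pawl drives the bar to +y, about 22 mm per rad, after up to 4 mm of lost motion (ratchet pitch 4 mm: a full squeeze and full return advances the jaw about 8 mm). The return stroke leaves the bar where it is.
- clamp_bar (a joint): Travel of the bar and moving jaw (m), growing to clamp +y; starts at 0 to 0.014. The free pad's face is 0.054 minus this from the fixed jaw, so it meets a seated ferrule at 0.031. A light 3 N brake keeps the jaw in place when the trigger is let go, but lets it back off until the pad is pressed under 2 mm: clamping pressure lasts only while the trigger is held.
- clamp_pad (a joint): How far the sprung pad is pressed into the moving jaw (m): 0 free, 0.0105 bottomed out, 1.8 N per mm. The red pins behind the pad show the gap, 10.5 mm when free. Wanted: about half of that (3 to 9 mm will do).
- flat_file: Bystander: flat file with a wooden handle, 225 mm long, near the front edge.
- screwdriver: Bystander: screwdriver with a red handle, 180 mm long.
- green_stone: Bystander: green whetstone, 46 x 108 x 22 mm, right of the clamp.
- small_hammer: Bystander: small hammer, 200 mm long, behind the clamp.
- marker_1: Bystander: white marker with a black cap, 124 mm long.
There are look-alikes about, which are no part of the job. There is more than one size of the part that bears tan_ferrule; the job needs the smallest.

How it is judged:
By the outcome, as a careful person would: the job done as asked, in the order asked, and still so for the second after the job is handed in, while the arm keeps its last pose, push and grip.
It also fails if it takes over 64 s, if anything falls off the work surface, if the arm or the gripper's body presses on something with over 40 N, if the wrist force passes 120 N, or if a joint passes its speed limit or range.

## Robot

A 6-joint arm with a two-finger parallel gripper is mounted at the origin on a cart in front of the work surface, level with it; the furniture and walls round the work are solid. World frame = base frame: x ahead of the robot, y to its left, z up, the work surface at z = 0. Lengths are in mm, angles in rad, forces in N, time in s.
With the tool pointing down it reaches from about 350 to 975 mm from the base axis. Payload 4.9 kg.
Tool frame: the origin (TCP) lies on the centre line of the jaws, within the pads' length; the fingertips stand 22 mm ahead of it and the grasp point (between the pads) lies 3 mm ahead of it (env.finger_overhang is the distance from the TCP to the fingertips, in mm); z points along the fingers, y is the line along which they close (so a half turn about z gives the same grasp; the last joint's range is limited). The gripper opens to 85 mm and grips with 20 to 120 N. Pads are 22 mm wide; open, the fingers measure 114 mm over their backs; the gripper's body (76 mm by 85 mm) begins 54 mm behind the grasp point. The pads swing forward as they close: fully open they stand 13 mm farther back than shut.
Start: joints at [-1.221, 0.053, 1.613, -0, 1.476, -0.119], TCP at [282.377, -557.553, 253.304] pointing down, gripper open.
Joint ranges: [-3.01, 3.01], [-1.01, 2.22], [0.06, 2.58], [-1.02, 4.17], [0.09, 2.62], [-3.14, 3.14]. Speed limits (rad/s): [2.57, 2.57, 3.14, 3.14, 3.14, 3.14].

## Interface

Orientations are given as a unit quaternion [x, y, z, w].
In Python, from plant import env gives the robot as it stands.
- The arm moves only by the tool jog_arm, never from a script. Its argument "steps" is a list of rows, each an object with "travel": the shift along the tool's x, y, z in cm, a list of three; "roll": the turn about the tool's z in degrees. A call has 1 to 20 rows; each row is the pose to reach, as a shift and turn from the pose commanded when the call began, along the tool's axes at that moment; what a row does not reach only later rows make up. A row lasts 1/12 s, in which the tool goes at most 41.7 mm and 7.16 degrees, less where a joint would pass 70% of its speed; a pose out of reach is approached as far as the arm can. A call with a gripper value outside its range is refused whole. "hand" is the gripper command: -1 is shut, 1 is fully open, values between are in proportion, set as the call begins (left out, the last holds). The fingers move at their own pace and stop on an object; the grip force is fixed at half the most. Time passes only in rows, so rows that repeat a pose let the fingers close. It gives the time, the measured TCP pose, the force, the opening and the grip force at its end, in the units of the state.
- env.sense(): the state, without advancing time (a new reading comes with each control period).
- env.read_camera(name): name is "scene" or "top"; returns a dict with "image" (420x560x3 uint8, red, green, blue), "intrinsics" (3x3 intrinsics, pixels), "pose" (4x4, takes a point from camera to world coordinates). Camera axes: x right, y down, z forward; pixel columns grow to the right and rows downward; lengths in mm; the calibration is good to about 2 mm. A picture is of the moment at which its call begins. There is no depth.
- env.close_job(): hands the job in; it is judged then, once.
The state is a dict: "t": time; "q": joint angles; "joint_velocities": joint speeds; "effort": joint torques, N m; "tcp_pos": TCP position; "tcp_rot": TCP orientation; "force": force on the tool from outside, world axes, zero at the start; "ft_torque": the same for the moment, N m; "gripper_width": finger opening in mm; "grip_force": force on a finger pad.
Only numpy, scipy, OpenCV 4.12 (cv2) and the standard library are available. Lean on these libraries where they do the work, as an engineer would, in place of code of your own. Each camera call takes 0.05 s, during which the arm holds its last target. There are 200 camera calls.

## Working session

There is one attempt and no reset: what is moved stays moved. The work goes in short steps, Python scripts to look and compute and a tool call to move; the robot and the scene stay as the last step left them, time stands still between calls to the robot, and variables do not carry over. Pictures are saved under pics/ and viewed, at most 10 in all, crops included, and the job is handed in when it is done.

Besides the shell and the picture viewer there is one more tool, called by a JSON object that holds its "method" and its "body". jog_arm: Moves the arm, as the interface text tells. Its arguments: {"type":"object","properties":{"steps":{"type":"array","items":{"type":"object","properties":{"travel":{"type":"array","items":{"type":"number"}},"roll":{"type":"number"}}}},"hand":{"type":"number"}},"required":["steps"]}

```bash
ls; mkdir -p pics
cat > h.py <<'E'
import numpy as np, cv2
from plant import env
def shot(n,f):
    c=env.read_camera(n); np.savez('pics/%s.npz'%f,**{k:np.array(c[k]) for k in('image','intrinsics','pose')})
    cv2.imwrite('pics/%s.png'%f,c['image'][:,:,::-1]); return c
def load(f): return dict(np.load('pics/%s.npz'%f))
def ray(c,u,v):
    T=c['pose'];d=T[:3,:3]@np.linalg.inv(c['intrinsics'])@[u,v,1];return T[:3,3],d
def plane(c,u,v,z):
    o,d=ray(c,u,v);return o+d*(z-o[2])/d[2]
def proj(c,p):
    T=c['pose'];q=c['intrinsics']@(T[:3,:3].T@(np.array(p)-T[:3,3]));return q[:2]/q[2]
E
python3 - <<'E'
from h import *
a=shot('scene','s0');b=shot('top','t0')
for c in(a,b):print(np.round(c['pose'],2),c['intrinsics'])
im=np.hstack([a['image'],b['image']])
print(env.sense())
E
```

```text
pics
[[-8.5000e-01 -2.9000e-01  4.3000e-01  1.7170e+02]
 [-5.2000e-01  4.4000e-01 -7.3000e-01  5.9372e+02]
 [ 2.0000e-02 -8.5000e-01 -5.2000e-01  5.5360e+02]
 [ 0.0000e+00  0.0000e+00  0.0000e+00  1.0000e+00]] [[384.6947015    0.         281.77943942]
 [  0.         384.6947015  206.77287434]
 [  0.           0.           1.        ]]
[[-2.00000e-02 -9.90000e-01  1.50000e-01  4.00730e+02]
 [-1.00000e+00  2.00000e-02  0.00000e+00 -2.14000e+01]
 [-1.00000e-02 -1.50000e-01 -9.90000e-01  1.09149e+03]
 [ 0.00000e+00  0.00000e+00  0.00000e+00  1.00000e+00]] [[469.82492592   0.         281.06826618]
 [  0.         469.82492592 218.23641559]
 [  0.           0.           1.        ]]
{'t': 0.1, 'q': array([-1.22100044e+00,  5.33148924e-02,  1.61415542e+00,  1.28423522e-05,
        1.47600094e+00, -1.19023374e-01]), 'joint_velocities': array([-3.91513967e-04, -1.92348335e-03, -3.64960152e-03,  1.00946960e-03,
        3.48734645e-04,  1.34793713e-05]), 'effort': array([ 9.28537656e-05, -3.94904137e+01, -3.71362460e+01, -1.29823088e-04,
        3.95258467e-03, -1.59152787e-06]), 'tcp_pos': array([ 282.20595867, -557.07514717,  252.17176443]), 'tcp_rot': array([ 9.72651348e-01,  2.32268104e-01, -1.01792856e-04, -9.33791249e-04]), 'force': array([ 0.21019693, -0.2828081 ,  0.08870711]), 'ft_torque': array([-0.00322889,  0.02442954,  0.00084131]), 'grip_force': 0.0, 'gripper_width': 85.61682470545607}
```

View pics/t0.png

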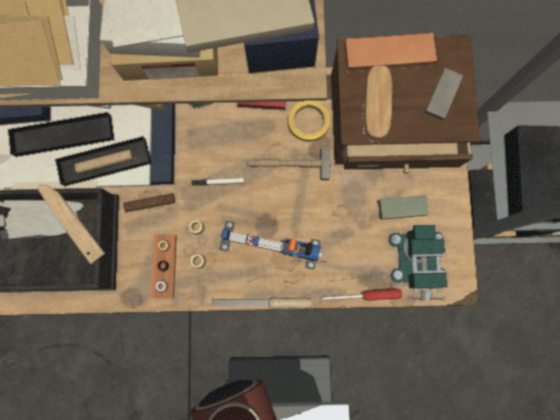

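View pics/s0.png

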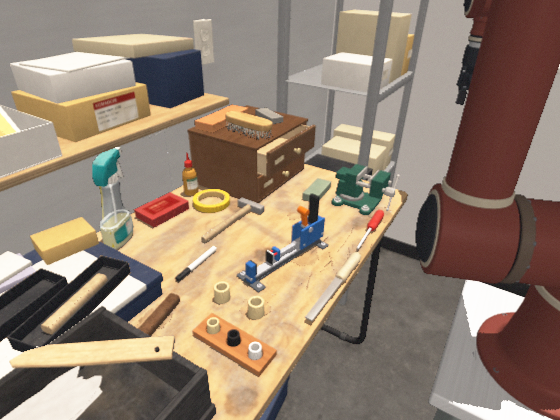

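The top view shows the tray at about (163,265), with a tan ring at (165,245), black at (163,266) and white at (161,286). Two larger tan rings stand loose on the table at (196,227) and (197,261). The clamp runs from (228,237), its fixed jaw end, to (315,250), its trigger end. In the scene view the tray rings are tan (213,325), black (234,338) and white (255,350), and the look-alikes are at (222,292) and (256,307).

Tan candidates: (165,245), (196,227) and (197,261). The one at (165,245) fits, because it is in a tray pocket and is the smallest. I'll confirm that in an enlarged crop.

Run:
```python
from h import *
a=load('s0')['image'];b=load('t0')['image']
A=cv2.resize(b[215:305,140:340],None,fx=4,fy=4,interpolation=3)   # 800x360
B=cv2.resize(a[185:375,185:345],(200*1,238),interpolation=3)
B=cv2.resize(a[185:375,185:345],None,fx=1.25,fy=1.25,interpolation=3)
cv2.imwrite('pics/c1.png',A[:,:,::-1])
cv2.imwrite('pics/c2.png',cv2.resize(a[185:375,185:345],None,fx=3.1,fy=3.1,interpolation=3)[:,:,::-1])
```

```text
(no output)
```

View pics/c1.png

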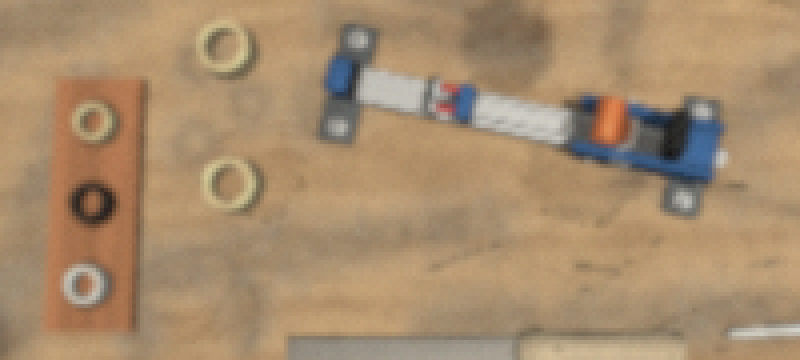

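View pics/c2.png

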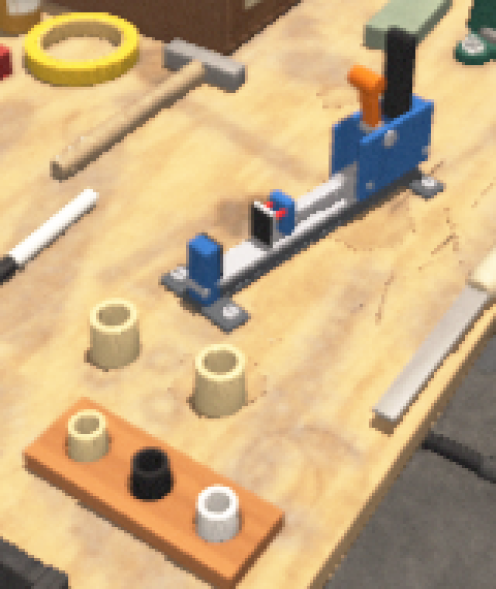

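The crops confirm it. The tan ring at (93,122) in the top crop, pixel (163,245), stands in the tray pocket and is clearly smaller than the two loose tan rings.

Run:
```python
from h import *
def comps(f,name,lo,hi,roi,mn=6):
    c=load(f);h=cv2.cvtColor(c['image'],cv2.COLOR_RGB2HSV)
    m=cv2.inRange(h,lo,hi);z=np.zeros_like(m);x0,y0,x1,y1=roi;z[y0:y1,x0:x1]=m[y0:y1,x0:x1]
    n,l,s,ce=cv2.connectedComponentsWithStats(z)
    for i in range(1,n):
        if s[i,4]>=mn:
            r=cv2.minAreaRect(np.argwhere(l==i)[:,::-1].astype(np.float32)); print(f,name,s[i],np.round(ce[i],1),[np.round(v,1) for v in r])
T=(140,215,340,310);S=(180,180,350,380)
for f,r in(('t0',T),('s0',S)):
    comps(f,'orange',(3,200,120),(14,255,255),(270,180,340,300) if f=='t0' else (290,190,350,240))
    comps(f,'blue',(100,120,40),(125,255,255),r)
    comps(f,'black',(0,0,0),(180,255,45),r)
comps('t0','tray',(4,110,90),(12,190,255),(145,225,182,305),40)
comps('t0','tan',(20,60,120),(35,255,255),(150,232,215,275),15)
comps('t0','white',(0,0,150),(180,40,255),T)
```

```text
t0 blue [222 230   6   8  36] [224.6 233.6] [array([224.6, 233.5]), array([4.4, 7.5]), np.float64(14.0)]
t0 blue [255 237   3   7  14] [255.8 240.1] [array([255.7, 240.1]), array([1.9, 6.1]), np.float64(14.0)]
t0 blue [298 242   8   4  13] [301.6 243.6] [array([301.5, 243.5]), array([7.6, 1.3]), np.float64(26.6)]
t0 blue [297 246  23  14 126] [311.4 253.1] [array([308. , 250.6]), array([19.4, 14.1]), np.float64(15.3)]
t0 blue [284 251   9   3  16] [287.8 252.1] [array([288. , 252.2]), array([8.2, 1.6]), np.float64(11.3)]
t0 black [306 244   5  10  36] [307.8 248.5] [array([308. , 248.5]), array([9., 4.]), np.float64(90.0)]
s0 orange [298 207  11  19  96] [303.5 215. ] [array([302., 216.]), array([10.7, 16.6]), np.float64(10.3)]
s0 blue [292 216  32  34 545] [308.2 232.1] [array([308.3, 230.4]), array([24.7, 37.9]), np.float64(59.0)]
s0 blue [273 247   7  14  56] [276.5 253. ] [array([276. , 253.5]), array([13.,  6.]), np.float64(90.0)]
s0 blue [246 261  10  22 163] [250.7 270.6] [array([250.5, 271.5]), array([21.,  9.]), np.float64(90.0)]
s0 black [309 196  10  27 203] [313.2 208.9] 
[... 1364 characters left out ...]
 242.4] [array([315.5, 242.5]), array([3., 3.]), np.float64(90.0)]
t0 white [223 245   4   4  11] [224.5 246.6] [array([224.5, 246.5]), array([2.8, 2.8]), np.float64(45.0)]
t0 white [318 252   4   5  12] [319.7 254.2] [array([319.7, 254.1]), array([2.2, 4. ]), np.float64(26.6)]
t0 white [309 263   4   4  14] [310.5 264.5] [array([310.5, 264.5]), array([3., 3.]), np.float64(90.0)]
t0 white [156 282  10   9  40] [160.6 286. ] [array([160.5, 286. ]), array([8., 9.]), np.float64(90.0)]
t0 white [322 296  18   4  45] [331.5 297.2] [array([330.5, 297.3]), array([ 2.6, 17.1]), np.float64(85.9)]
t0 white [216 300  52   6 234] [245.7 302.7] [array([241.5, 302.5]), array([ 5., 51.]), np.float64(90.0)]
```

Run:
```python
from h import *
t=load('t0');s=load('s0')
P=lambda u,v,z:np.round(plane(t,u,v,z),1)
def tri(a,b):
    o1,d1=ray(t,*a);o2,d2=ray(s,*b);k=np.linalg.lstsq(np.c_[d1,-d2],o2-o1,rcond=None)[0]
    p,q=o1+k[0]*d1,o2+k[1]*d2;return np.round((p+q)/2,1),round(np.linalg.norm(p-q),1)
print('tan',P(163.1,245.3,28),plane(s,213.4,321.1,28),tri((163.1,245.3),(213.4,321.1)))
print('blk',P(162.9,265.4,28),plane(s,233.4,333.5,28),'wht',P(160.9,286,28))
print('tray',P(163.6,265.9,13))
f1=P(227,235.55,6);f2=P(312.95,253.45,6);d=(f1-f2);print('feet',f1,f2,np.linalg.norm(d),np.degrees(np.arctan2(-d[0],d[1])))
r1=P(237.6,237.3,20);r2=P(269.7,244.2,20);d=r1-r2;print('rail',r1,r2,np.degrees(np.arctan2(-d[0],d[1])))
print('grip top',tri((309.5,247.5),(313.5,196.5)),P(309.5,247.5,135))
print('head',P(292.3,244,112),tri((292.3,244.5),(303,210)))
print('fixjaw',tri((225,233.8),(250.7,262.)),P(224.8,233.8,70),P(224.8,233.8,50))
print('pad faceTop',P(246,238,66),P(246,238,50))
```

```text
tan [506.2 252.4  28. ] [507.0798422  249.95201586  28.        ] (array([505.8, 251.6,  30.4]), np.float64(0.5))
blk [460.6 252.   28. ] [461.2360812  252.59034295  28.        ] wht [414.6 255.7  28. ]
tray [460.3 254.3  13. ]
feet [528.  109.6   6. ] [482.1 -88.9   6. ] 203.73772355653725 -13.019911078925933
rail [521.8  83.5  20. ] [504.3  10.2  20. ] -13.42771767771004
grip top (array([485.6, -74.3, 130.6]), np.float64(1.0)) [484.7 -74.3 135. ]
head [494.8 -39.8 112. ] (array([493.3, -40.1, 110.9]), np.float64(1.3))
fixjaw (array([526.8, 108.5,  53.4]), np.float64(0.8)) [524.4 106.6  70. ] [526.8 109.1  50. ]
pad faceTop [514.6  60.6  66. ] [516.4  61.9  50. ]
```

Tan ferrule is at about (506, 252), and the clamp's y axis points along (0.226, 0.974) with its origin at about (504.5, 9.7). I'll move above the ferrule now.

{"method": "jog_arm", "body": {"steps": [{"travel": [2.8, -3.1, 0], "roll": 5}, {"travel": [5.6, -6.2, 0], "roll": 10}, {"travel": [8.4, -9.3, 0], "roll": 15}, {"travel": [11.2, -12.4, 0], "roll": 20}, {"travel": [14, -15.5, 0], "roll": 25}, {"travel": [16.8, -18.6, 0], "roll": 29}, {"travel": [19.6, -21.7, 0], "roll": 29}, {"travel": [22.4, -24.8, 0], "roll": 29}, {"travel": [25.2, -27.9, 0], "roll": 29}, {"travel": [28, -31, 0], "roll": 29}, {"travel": [30.8, -34.1, 0], "roll": 29}, {"travel": [33.6, -37.2, 0], "roll": 29}, {"travel": [36.4, -40.3, 0], "roll": 29}, {"travel": [39.2, -43.4, 0], "roll": 29}, {"travel": [42, -46.5, 0], "roll": 29}, {"travel": [44.8, -49.6, 0], "roll": 29}, {"travel": [47.6, -52.7, 0], "roll": 29}, {"travel": [50.4, -55.8, 2], "roll": 29}, {"travel": [53.2, -58.9, 4], "roll": 29}, {"travel": [56.6, -62.1, 6], "roll": 29}], "hand": 0.1}}

```text
t: 1.77
tcp_pos: [500.4, 237.1, 200.4]
tcp_rot: [1.0, -0.018, 0.0, 0.0]
force: [0.1, 0.2, 0.1]
gripper_width: 46.4
grip_force: 0.0
```

```bash
cat > go.py <<'E'
import sys,numpy as np
from h import *
from scipy.spatial.transform import Rotation as R
# usage: x y z [heading of tool y, deg]
s=env.sense();r=R.from_quat(s['tcp_rot']);M=r.as_matrix();a=[float(v) for v in sys.argv[1:]]
hd=np.degrees(np.arctan2(M[1,1],M[0,1]))
print('t',s['t'],'tcp',np.round(s['tcp_pos'],1),'hd',round(hd,1),'tilt',np.round(M[:2,2],4),'w',round(s['gripper_width'],1),'gf',s['grip_force'],'F',np.round(s['force'],1),'q',np.round(s['q'],2))
if a:
    print('travel cm',np.round(M.T@(np.array(a[:3])-s['tcp_pos'])/10,2),'roll',round((hd-a[3]+90)%180-90,1) if len(a)>3 else '')
E
python3 go.py 506.2 252 100 -92
```

```text
t 1.7667 tcp [500.4 237.1 200.4] hd -92.1 tilt [ 0.0001 -0.0001] w 46.4 gf 0.0 F [0.1 0.2 0.1] q [ 0.31 -0.08  1.83 -0.    1.39  1.92]
travel cm [ 0.52 -1.51 10.04] roll -0.1
```

{"method": "jog_arm", "body": {"steps": [{"travel": [0, 0, 2.5], "roll": 0}, {"travel": [0, 0, 5], "roll": 0}, {"travel": [0, 0, 8], "roll": 0}, {"travel": [0, 0, 11], "roll": 0}, {"travel": [0, 0, 11], "roll": 0}, {"travel": [0, 0, 11], "roll": 0}]}}

```text
t: 2.27
tcp_pos: [498.9, 234.3, 89.3]
tcp_rot: [1.0, -0.019, -0.003, 0.001]
force: [0.2, 0.3, 0.3]
gripper_width: 46.9
grip_force: 0.0
```

```bash
python3 go.py 506.2 252 38 -92
python3 - <<'E'
from h import *
a=shot('scene','s1');b=shot('top','t1')
A=cv2.resize(a['image'][250:380,150:300],None,fx=3,fy=3,interpolation=3);B=cv2.resize(b['image'][205:305,110:220],(429,390),interpolation=3)
cv2.imwrite('pics/v1.png',np.hstack([A[:,:400],B[:,:400]])[:,:,::-1])
E
```

```text
t 2.2667 tcp [498.9 234.3  89.3] hd -92.1 tilt [-0.0051 -0.0016] w 46.9 gf 0.0 F [0.2 0.3 0.3] q [0.3  0.04 1.91 0.   1.19 1.91]
travel cm [ 0.68 -1.81  5.12] roll -0.1
```

View pics/v1.png

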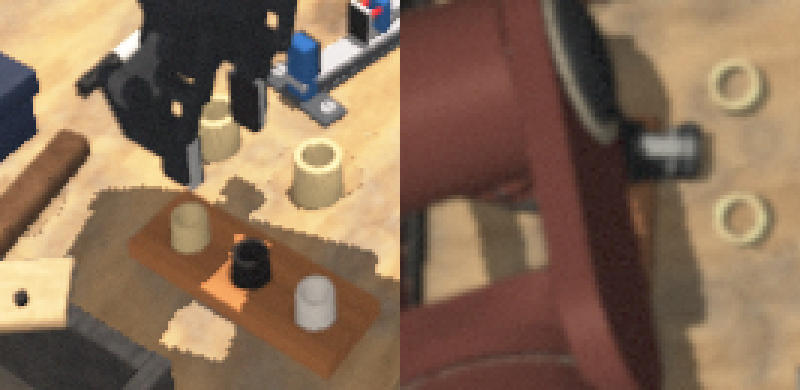

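The scene view (left) shows the open fingers above and beside the tan ring in the tray at crop (190,228). The tool needs to go 18 mm further to world +y.

{"method": "jog_arm", "body": {"steps": [{"travel": [0.7, -1.8, 0], "roll": 0}, {"travel": [0.7, -1.8, 0], "roll": 0}, {"travel": [0.7, -1.8, 1], "roll": 0}, {"travel": [0.7, -1.8, 2], "roll": 0}, {"travel": [0.7, -1.8, 3], "roll": 0}, {"travel": [0.7, -1.8, 4], "roll": 0}, {"travel": [0.7, -1.8, 4], "roll": 0}, {"travel": [0.7, -1.8, 4], "roll": 0}]}}

```text
t: 3.03
tcp_pos: [507.3, 251.9, 49.7]
tcp_rot: [1.0, -0.019, -0.001, 0.001]
force: [-0.8, -0.4, -0.1]
gripper_width: 47.3
grip_force: 0.0
```

```bash
python3 go.py 506.2 252 38 -92
python3 - <<'E'
from h import *
a=shot('scene','s2')
cv2.imwrite('pics/v2.png',cv2.resize(a['image'][260:380,160:290],None,fx=4,fy=4,interpolation=3)[:,:,::-1])
E
```

```text
t 3.0333 tcp [507.3 251.9  49.7] hd -92.2 tilt [-0.003  -0.0011] w 47.3 gf 0.0 F [-0.8 -0.4 -0.1] q [ 0.33  0.13  1.89 -0.    1.12  1.94]
travel cm [-0.1  -0.    1.17] roll -0.2
```

View pics/v2.png

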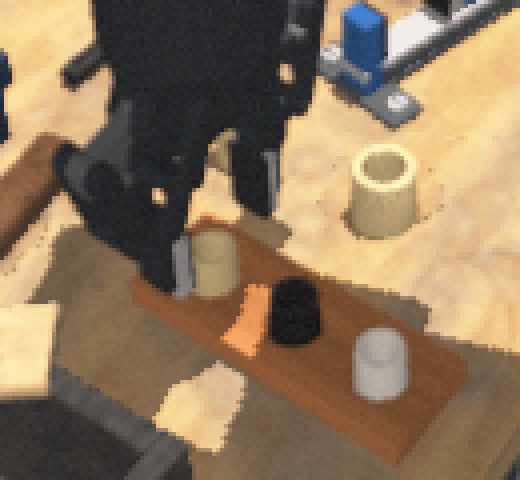

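The fingers straddle the tan ring at crop (213,262), one on each side. I'll descend and close.

{"method": "jog_arm", "body": {"steps": [{"travel": [-0.1, 0, 0.5], "roll": 0}, {"travel": [-0.1, 0, 1.1], "roll": 0}, {"travel": [-0.1, 0, 1.1], "roll": 0}, {"travel": [-0.1, 0, 1.1], "roll": 0}]}}

```text
t: 3.42
tcp_pos: [507.0, 252.5, 39.8]
tcp_rot: [1.0, -0.019, -0.0, 0.0]
force: [0.5, 0.3, 0.2]
gripper_width: 47.0
grip_force: 0.0
```

{"method": "jog_arm", "body": {"steps": [{"travel": [0, 0, 0]}, {"travel": [0, 0, 0]}, {"travel": [0, 0, 0]}, {"travel": [0, 0, 0]}, {"travel": [0, 0, 0]}, {"travel": [0, 0, 0]}, {"travel": [0, 0, 0]}, {"travel": [0, 0, 0]}], "hand": -1}}

```text
$.steps[0]: bad value
```

```bash
python3 go.py 521.3 81.8 140 -13.1
```

```text
t 3.4167 tcp [507.  252.5  39.8] hd -92.1 tilt [-0.0009 -0.0003] w 47.0 gf 0.0 F [0.5 0.3 0.2] q [0.33 0.15 1.9  0.   1.1  1.94]
travel cm [  2.05  17.01 -10.01] roll -79.0
```

{"method": "jog_arm", "body": {"steps": [{"travel": [0, 0, 0.1], "roll": 0}, {"travel": [0, 0, 0.1], "roll": 0}, {"travel": [0, 0, 0.1], "roll": 0}, {"travel": [0, 0, 0.1], "roll": 0}, {"travel": [0, 0, 0.1], "roll": 0}, {"travel": [0, 0, 0.1], "roll": 0}, {"travel": [0, 0, 0.1], "roll": 0}, {"travel": [0, 0, 0.1], "roll": 0}], "hand": -1}}

```text
t: 4.08
tcp_pos: [507.7, 252.7, 39.7]
tcp_rot: [1.0, -0.019, 0.0, -0.0]
force: [0.6, 0.6, 3.3]
gripper_width: 18.6
grip_force: 58.8
```

```bash
python3 go.py 521.3 81.8 140 -13.1
```

```text
t 4.0833 tcp [507.7 252.7  39.7] hd -92.1 tilt [0.0008 0.0003] w 18.6 gf 58.84541971478029 F [0.6 0.6 3.3] q [0.33 0.15 1.9  0.   1.1  1.94]
travel cm [  2.    17.03 -10.04] roll -79.0
```

{"method": "jog_arm", "body": {"steps": [{"travel": [0, 0, -1], "roll": 0}, {"travel": [0, 0, -2], "roll": 0}, {"travel": [0, 0, -4], "roll": 0}, {"travel": [0, 0, -6], "roll": 0}, {"travel": [0, 0, -8], "roll": 0}, {"travel": [0, 0, -10], "roll": 0}, {"travel": [0, 0, -10], "roll": 0}, {"travel": [0, 0, -10], "roll": 0}]}}

```text
t: 4.75
tcp_pos: [508.4, 252.9, 141.6]
tcp_rot: [1.0, -0.019, 0.002, -0.001]
force: [0.6, -0.2, -0.2]
gripper_width: 18.6
grip_force: 58.6
```

{"method": "jog_arm", "body": {"steps": [{"travel": [0.2, 1.7, 0], "roll": -7}, {"travel": [0.4, 3.4, 0], "roll": -14}, {"travel": [0.6, 5.1, 0], "roll": -21}, {"travel": [0.8, 6.8, 0], "roll": -28}, {"travel": [1.0, 8.5, 0], "roll": -35}, {"travel": [1.2, 10.2, 0], "roll": -42}, {"travel": [1.4, 11.9, 0], "roll": -49}, {"travel": [1.6, 13.6, 0], "roll": -56}, {"travel": [1.8, 15.3, 0], "roll": -63}, {"travel": [2, 17, 0], "roll": -70}, {"travel": [2, 17, 0], "roll": -77}, {"travel": [2, 17, 0], "roll": -79}, {"travel": [2, 17, 0], "roll": -79}, {"travel": [2, 17, 0], "roll": -79}]}}

```text
t: 5.92
tcp_pos: [520.2, 81.9, 138.0]
tcp_rot: [0.784, 0.621, -0.001, -0.001]
force: [0.0, -0.0, -0.5]
gripper_width: 18.3
grip_force: 58.7
```

```bash
python3 go.py 521.3 81.8 57 -13.1
python3 - <<'E'
from h import *
a=shot('scene','s3')
cv2.imwrite('pics/v3.png',cv2.resize(a['image'][200:360,180:360],None,fx=3.6,fy=3.6,interpolation=3)[:,:,::-1])
E
```

```text
t 5.9167 tcp [520.2  81.9 138. ] hd -13.2 tilt [-0.0024 -0.    ] w 18.3 gf 58.65999107059906 F [ 0.  -0.  -0.5] q [ 0.01 -0.08  1.94 -0.    1.28  0.25]
travel cm [0.02 0.13 8.1 ] roll -0.1
```

View pics/v3.png

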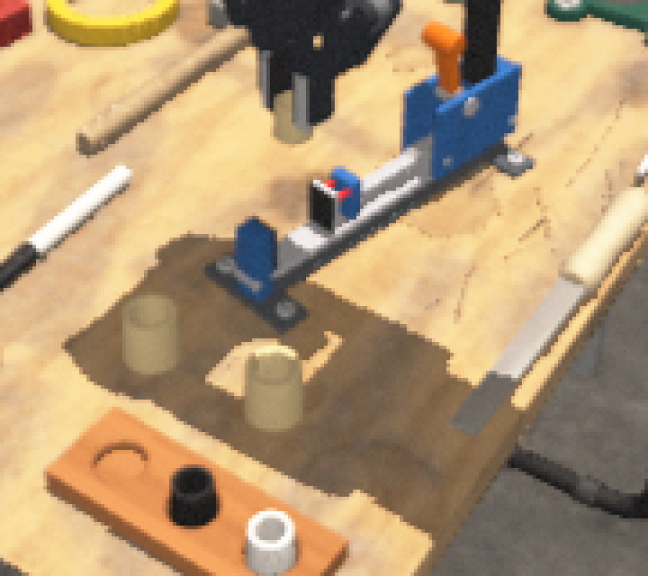

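The ring is held upright between the fingers at crop (292,120), above the gap between the jaws. The tan pocket is now empty and the black and white rings are undisturbed. I'll lower it onto the rail.

{"method": "jog_arm", "body": {"steps": [{"travel": [0, 0.1, 2], "roll": 0}, {"travel": [0, 0.1, 4], "roll": 0}, {"travel": [0, 0.1, 6], "roll": 0}, {"travel": [0, 0.1, 7], "roll": 0}, {"travel": [0, 0.1, 7.7], "roll": 0}, {"travel": [0, 0.1, 7.7], "roll": 0}, {"travel": [0, 0.1, 7.7], "roll": 0}]}}

```text
t: 6.55
tcp_pos: [522.2, 81.8, 62.6]
tcp_rot: [0.783, 0.622, 0.0, 0.0]
force: [0.6, -0.0, 0.3]
gripper_width: 18.3
grip_force: 58.7
```

```bash
python3 go.py 521.3 81.8 53.7 -13.1
python3 - <<'E'
from h import *
a=shot('scene','s4')
cv2.imwrite('pics/v4.png',cv2.resize(a['image'][190:300,225:345],None,fx=5,fy=5,interpolation=3)[:,:,::-1])
E
```

```text
t 6.55 tcp [522.2  81.8  62.6] hd -13.1 tilt [0.0002 0.    ] w 18.3 gf 58.665016175218625 F [ 0.6 -0.   0.3] q [0.01 0.03 1.98 0.   1.13 0.24]
travel cm [-0.03 -0.09  0.89] roll -0.0
```

View pics/v4.png

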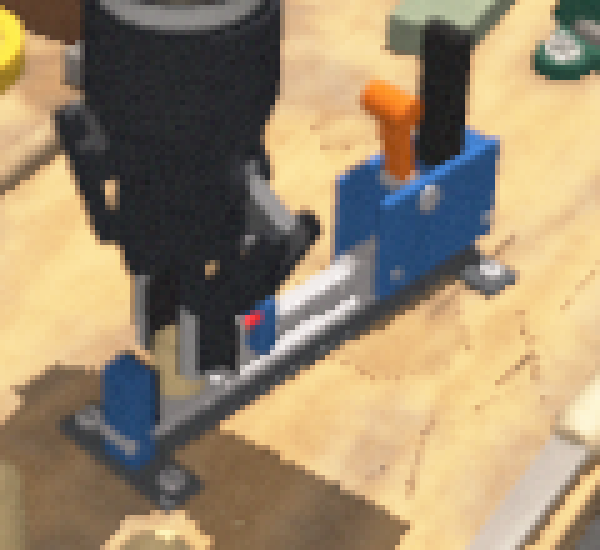

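The ring at crop (178,360) hangs just above the rail, between the fixed jaw (130,400) and the pad block (262,325). I'll lower it the last 9 mm.

{"method": "jog_arm", "body": {"steps": [{"travel": [0, -0.1, 0.3], "roll": 0}, {"travel": [0, -0.1, 0.6], "roll": 0}, {"travel": [0, -0.1, 0.85], "roll": 0}, {"travel": [0, -0.1, 0.85], "roll": 0}, {"travel": [0, -0.1, 0.85], "roll": 0}, {"travel": [0, -0.1, 0.85], "roll": 0}]}}

```text
t: 7.1
tcp_pos: [521.0, 82.0, 53.8]
tcp_rot: [0.783, 0.622, -0.0, -0.0]
force: [0.6, -0.6, -0.4]
gripper_width: 18.4
grip_force: 58.7
```

```bash
python3 go.py 521.3 81.8 53.7 -13.1
```

```text
t 7.1 tcp [521.   82.   53.8] hd -13.1 tilt [-0.0001 -0.    ] w 18.4 gf 58.670532057391824 F [ 0.6 -0.6 -0.4] q [ 0.01  0.04  1.99 -0.    1.12  0.24]
travel cm [-0.01  0.03  0.01] roll -0.0
```

No contact force yet, so I'll go down in small steps.

{"method": "jog_arm", "body": {"steps": [{"travel": [0, 0, 0.1], "roll": 0}, {"travel": [0, 0, 0.1], "roll": 0}, {"travel": [0, 0, 0.1], "roll": 0}]}}

```text
t: 7.35
tcp_pos: [521.2, 82.0, 53.7]
tcp_rot: [0.783, 0.622, -0.0, -0.0]
force: [-1.8, -1.2, 5.8]
gripper_width: 18.1
grip_force: 59.3
```

```bash
python3 go.py
```

```text
t 7.35 tcp [521.2  82.   53.7] hd -13.1 tilt [-0.0003 -0.    ] w 18.1 gf 59.348647789938695 F [-1.8 -1.2  5.8] q [ 0.01  0.04  1.99 -0.    1.12  0.24]
```

It's touching the rail. I'll release, then retreat upward.

{"method": "jog_arm", "body": {"steps": [{"travel": [0, 0, 0], "roll": 0}, {"travel": [0, 0, 0], "roll": 0}, {"travel": [0, 0, 0], "roll": 0}, {"travel": [0, 0, 0], "roll": 0}, {"travel": [0, 0, 0], "roll": 0}, {"travel": [0, 0, 0], "roll": 0}], "hand": 0.1}}

```text
t: 7.85
tcp_pos: [521.0, 82.0, 52.7]
tcp_rot: [0.783, 0.622, -0.0, -0.0]
force: [-0.9, -0.8, 0.2]
gripper_width: 46.8
grip_force: 0.0
```

{"method": "jog_arm", "body": {"steps": [{"travel": [0, 0, -1], "roll": 0}, {"travel": [0, 0, -2], "roll": 0}, {"travel": [0, 0, -4], "roll": 0}, {"travel": [0, 0, -6], "roll": 0}, {"travel": [0, 0, -9], "roll": 0}, {"travel": [0, 0, -12], "roll": 0}, {"travel": [0, 0, -14], "roll": 0}, {"travel": [0, 0, -14], "roll": 0}]}}

```text
t: 8.52
tcp_pos: [524.5, 82.1, 200.6]
tcp_rot: [0.783, 0.622, 0.005, 0.004]
force: [0.3, 0.4, 0.1]
gripper_width: 46.8
grip_force: 0.0
```

```bash
python3 go.py 497 -20 170 -13.1
python3 - <<'E'
from h import *
a=shot('scene','s5')
cv2.imwrite('pics/v5.png',cv2.resize(a['image'][190:300,225:345],None,fx=5,fy=5,interpolation=3)[:,:,::-1])
E
```

```text
t 8.5167 tcp [524.5  82.1 200.6] hd -13.1 tilt [0.0122 0.0002] w 46.8 gf 0.0 F [0.3 0.4 0.1] q [ 0.02 -0.14  1.89 -0.    1.38  0.24]
travel cm [-10.57  -0.39   3.02] roll -0.0
```

View pics/v5.png

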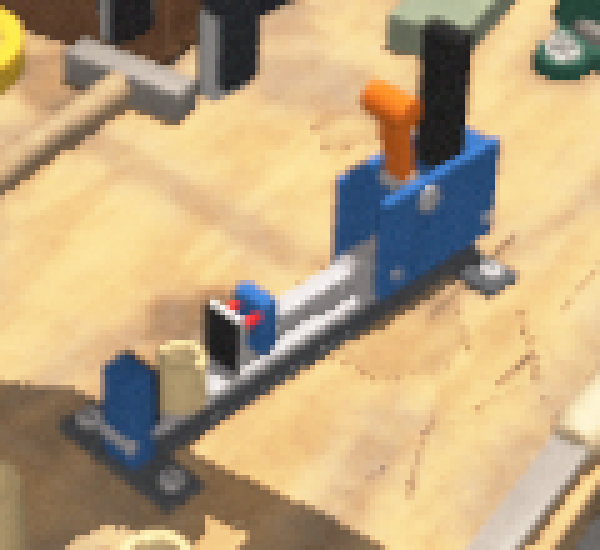

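The tan ring stands upright and free on the rail at crop (182,375), between the fixed jaw (130,400) and the pad (225,335). Next I'll shut the fingers and come down on the +y side of the trigger head. I'll push the trigger with the side of the closed fingers.

{"method": "jog_arm", "body": {"steps": [{"travel": [-3, -0.1, 0], "roll": 0}, {"travel": [-6, -0.2, 0], "roll": 0}, {"travel": [-9.5, -0.3, 0], "roll": 0}, {"travel": [-9.5, -0.3, 0], "roll": 0}, {"travel": [-9.5, -0.3, 0], "roll": 0}, {"travel": [-9.5, -0.3, 2], "roll": 0}, {"travel": [-9.5, -0.3, 4], "roll": 0}, {"travel": [-9.5, -0.3, 4], "roll": 0}, {"travel": [-9.5, -0.3, 4], "roll": 0}], "hand": -1}}

```text
t: 9.32
tcp_pos: [495.4, -8.8, 151.2]
tcp_rot: [0.783, 0.622, -0.001, -0.002]
force: [0.9, -0.9, -0.3]
gripper_width: -0.1
grip_force: 0.0
```

```bash
python3 go.py 500 -9.8 117 -13.1
```

```text
t 9.3167 tcp [495.4  -8.8 151.2] hd -13.1 tilt [-0.004  0.001] w -0.1 gf 0.0 F [ 0.9 -0.9 -0.3] q [-0.17 -0.17  2.    0.    1.31  0.06]
travel cm [0.01 0.48 3.42] roll 0.0
```

{"method": "jog_arm", "body": {"steps": [{"travel": [0, 0.3, 1], "roll": 0}, {"travel": [0, 0.3, 2], "roll": 0}, {"travel": [0, 0.3, 3], "roll": 0}, {"travel": [0, 0.3, 3.7], "roll": 0}, {"travel": [0, 0.3, 3.7], "roll": 0}, {"travel": [0, 0.3, 3.7], "roll": 0}, {"travel": [0, 0.3, 3.7], "roll": 0}]}}

```text
t: 9.9
tcp_pos: [499.7, -10.6, 116.1]
tcp_rot: [0.783, 0.622, 0.0, 0.0]
force: [-0.1, -0.6, -0.5]
gripper_width: -0.1
grip_force: 0.0
```

```bash
cat > m.py <<'E'
from h import *
import sys
C=np.array([504.5,9.7]);u=np.array([.2265,.974]);v=np.array([.974,-.2265])
s=env.sense();p=s['tcp_pos'];print('t',round(s['t'],2),'tcp clamp x,y',np.round([(p[:2]-C)@v,(p[:2]-C)@u],1),'z',round(p[2],1),'Fy',round(s['force'][:2]@u,1),'F',np.round(s['force'],1))
c=shot('scene',sys.argv[1]);h=cv2.cvtColor(c['image'],cv2.COLOR_RGB2HSV)
def cy(px,z):  # intersect ray with the vertical plane through clamp axis -> clamp y, z
    o,d=ray(c,*px);k=-((o[:2]-C)@v)/(d[:2]@v);q=o+k*d;return round((q[:2]-C)@u,1),round(q[2],1)
for n,lo,hi,roi in (('red',(0,150,110),(4,255,255),(240,235,285,280)),('red2',(170,150,110),(180,255,255),(240,235,285,280)),('black',(0,0,0),(180,255,45),(240,240,280,275)),('blue',(100,120,40),(125,255,255),(262,235,285,270)),('tan',(18,50,100),(35,130,255),(252,252,272,275)),('orange',(3,200,100),(14,255,255),(285,185,330,235))):
    m=cv2.inRange(h,lo,hi);x0,y0,x1,y1=roi;w=np.argwhere(m[y0:y1,x0:x1]>0)
    if len(w):
        e=w.mean(0)[::-1]+[x0,y0];print(n,len(w),np.round(e,1),'min',w.min(0)[::-1]+[x0,y0],'max',w.max(0)[::-1]+[x0,y0],'clamp y,z',cy(e,0))
E
python3 m.py a0
```

```text
t 9.9 tcp clamp x,y [ -0.1 -20.9] z 116.1 Fy -0.6 F [-0.1 -0.6 -0.5]
red 3 [272.  251.7] min [271 250] max [274 254] clamp y,z (np.float64(41.4), np.float64(46.8))
red2 4 [274.5 252.8] min [272 251] max [276 254] clamp y,z (np.float64(33.9), np.float64(39.7))
black 49 [268.8 257.1] min [266 252] max [271 263] clamp y,z (np.float64(50.8), np.float64(37.3))
blue 56 [276.4 253. ] min [272 247] max [279 260] clamp y,z (np.float64(28.0), np.float64(35.8))
tan 131 [260.9 265.1] min [256 258] max [266 272] clamp y,z (np.float64(73.4), np.float64(28.6))
orange 74 [304.6 216.4] min [302 209] max [308 225] clamp y,z (np.float64(-58.5), np.float64(90.9))
```

{"method": "jog_arm", "body": {"steps": [{"travel": [-0.5, 0, 0], "roll": 0}, {"travel": [-1, 0, 0], "roll": 0}, {"travel": [-1.3, 0, 0], "roll": 0}, {"travel": [-1.6, 0, 0], "roll": 0}, {"travel": [-1.6, 0, 0], "roll": 0}, {"travel": [-1.6, 0, 0], "roll": 0}]}}

```text
t: 10.45
tcp_pos: [496.1, -26.4, 116.1]
tcp_rot: [0.784, 0.621, 0.0, 0.0]
force: [0.8, 0.8, 0.2]
gripper_width: -0.2
grip_force: 0.6
```

```bash
python3 m.py a1
```

```text
t 10.45 tcp clamp x,y [ -0. -37.] z 116.1 Fy 0.9 F [0.8 0.8 0.2]
red 3 [272.  251.7] min [271 250] max [274 254] clamp y,z (np.float64(41.4), np.float64(46.8))
red2 4 [274.5 252.8] min [272 251] max [276 254] clamp y,z (np.float64(33.9), np.float64(39.7))
black 52 [268.6 257.1] min [266 252] max [271 263] clamp y,z (np.float64(51.3), np.float64(37.7))
blue 58 [276.3 252.8] min [272 247] max [279 260] clamp y,z (np.float64(28.3), np.float64(36.6))
tan 129 [260.9 265.1] min [256 258] max [265 272] clamp y,z (np.float64(73.5), np.float64(28.9))
orange 48 [306.4 217.1] min [303 208] max [310 224] clamp y,z (np.float64(-64.9), np.float64(86.2))
```

{"method": "jog_arm", "body": {"steps": [{"travel": [-0.4, 0, 0], "roll": 0}, {"travel": [-0.8, 0, 0], "roll": 0}, {"travel": [-1.1, 0, 0], "roll": 0}, {"travel": [-1.1, 0, 0], "roll": 0}, {"travel": [-1.1, 0, 0], "roll": 0}]}}

```text
t: 10.92
tcp_pos: [493.4, -37.1, 115.9]
tcp_rot: [0.783, 0.621, 0.0, 0.0]
force: [0.5, 3.0, 2.3]
gripper_width: 0.0
grip_force: 1.3
```

```bash
python3 m.py a2
```

```text
t 10.92 tcp clamp x,y [ -0.2 -48.1] z 115.9 Fy 3.0 F [0.5 3.  2.3]
red 3 [270.7 252.3] min [269 251] max [273 255] clamp y,z (np.float64(45.4), np.float64(47.1))
red2 5 [273.  253.6] min [270 252] max [274 255] clamp y,z (np.float64(38.4), np.float64(39.9))
black 48 [267.8 258. ] min [265 253] max [270 264] clamp y,z (np.float64(53.7), np.float64(36.7))
blue 61 [275.3 253.9] min [271 248] max [278 260] clamp y,z (np.float64(31.3), np.float64(35.2))
tan 129 [260.7 264.9] min [252 252] max [265 272] clamp y,z (np.float64(73.9), np.float64(29.5))
orange 46 [308.  216.6] min [303 207] max [313 224] clamp y,z (np.float64(-70.4), np.float64(85.1))
```

{"method": "jog_arm", "body": {"steps": [{"travel": [-0.2, 0, 0], "roll": 0}, {"travel": [-0.3, 0, 0], "roll": 0}, {"travel": [-0.3, 0, 0], "roll": 0}, {"travel": [-0.3, 0, 0], "roll": 0}]}}

```text
t: 11.3
tcp_pos: [492.7, -39.8, 115.9]
tcp_rot: [0.783, 0.622, 0.0, 0.0]
force: [0.3, 2.6, 2.8]
gripper_width: 0.1
grip_force: 1.5
```

```bash
python3 m.py a3
```

```text
t 11.3 tcp clamp x,y [ -0.3 -50.9] z 115.9 Fy 2.6 F [0.3 2.6 2.8]
red 2 [269.  251.5] min [269 251] max [269 252] clamp y,z (np.float64(50.3), np.float64(52.0))
red2 6 [272.3 253.5] min [270 251] max [274 255] clamp y,z (np.float64(40.4), np.float64(41.3))
black 48 [267.4 258. ] min [264 253] max [270 264] clamp y,z (np.float64(54.9), np.float64(37.2))
blue 56 [274.6 254. ] min [271 248] max [277 261] clamp y,z (np.float64(33.4), np.float64(36.1))
tan 138 [261.  264.9] min [255 258] max [266 272] clamp y,z (np.float64(73.3), np.float64(29.3))
orange 46 [308.8 215.8] min [304 206] max [314 224] clamp y,z (np.float64(-73.2), np.float64(86.1))
```

{"method": "jog_arm", "body": {"steps": [{"travel": [-0.1, 0, 0], "roll": 0}, {"travel": [-0.2, 0, 0], "roll": 0}, {"travel": [-0.2, 0, 0], "roll": 0}, {"travel": [-0.2, 0, 0], "roll": 0}]}}

```text
t: 11.68
tcp_pos: [492.2, -41.7, 115.8]
tcp_rot: [0.783, 0.622, 0.0, -0.0]
force: [1.3, 3.7, 2.0]
gripper_width: 0.0
grip_force: 1.9
```

```bash
python3 m.py a4
```

```text
t 11.68 tcp clamp x,y [ -0.3 -52.8] z 115.8 Fy 3.9 F [1.3 3.7 2. ]
red 2 [269.  251.5] min [269 251] max [269 252] clamp y,z (np.float64(50.3), np.float64(52.0))
red2 5 [272.8 254. ] min [270 252] max [274 255] clamp y,z (np.float64(38.9), np.float64(39.1))
black 43 [266.9 258. ] min [264 253] max [269 264] clamp y,z (np.float64(56.1), np.float64(38.1))
blue 56 [274.5 254.2] min [270 248] max [277 261] clamp y,z (np.float64(33.7), np.float64(35.6))
tan 139 [261.  264.7] min [252 252] max [266 272] clamp y,z (np.float64(73.1), np.float64(29.6))
orange 43 [308.8 216.4] min [304 206] max [314 224] clamp y,z (np.float64(-73.1), np.float64(84.4))
```

{"method": "jog_arm", "body": {"steps": [{"travel": [0.8, 0, 0], "roll": 0}, {"travel": [1.6, 0, 0], "roll": 0}, {"travel": [2.4, 0, 0], "roll": 0}, {"travel": [2.9, 0, 0], "roll": 0}, {"travel": [2.9, 0, 0], "roll": 0}, {"travel": [2.9, 0, 0], "roll": 0}, {"travel": [2.2, 0, 0], "roll": 0}, {"travel": [1.6, 0, 0], "roll": 0}, {"travel": [1.1, 0, 0], "roll": 0}, {"travel": [0.6, 0, 0], "roll": 0}, {"travel": [0.2, 0, 0], "roll": 0}, {"travel": [0, 0, 0], "roll": 0}, {"travel": [0, 0, 0], "roll": 0}, {"travel": [0, 0, 0], "roll": 0}]}}

```text
t: 12.9
tcp_pos: [492.5, -41.9, 116.3]
tcp_rot: [0.784, 0.621, 0.001, 0.0]
force: [0.9, 4.2, 3.0]
gripper_width: -0.1
grip_force: 2.0
```

```bash
python3 m.py a5
```

```text
t 12.9 tcp clamp x,y [  0. -53.] z 116.3 Fy 4.3 F [0.9 4.2 3. ]
red 2 [266.  253.5] min [266 253] max [266 254] clamp y,z (np.float64(58.9), np.float64(51.5))
red2 5 [269.  255.2] min [267 253] max [271 257] clamp y,z (np.float64(50.2), np.float64(42.1))
black 12 [263.8 257. ] min [262 255] max [266 259] clamp y,z (np.float64(65.1), np.float64(45.6))
blue 59 [271.5 255.6] min [267 250] max [274 262] clamp y,z (np.float64(42.8), np.float64(37.0))
tan 136 [260.8 265. ] min [255 258] max [270 274] clamp y,z (np.float64(73.9), np.float64(29.2))
orange 46 [308.9 216. ] min [304 206] max [314 224] clamp y,z (np.float64(-73.4), np.float64(85.5))
```

{"method": "jog_arm", "body": {"steps": [{"travel": [0.8, 0, 0], "roll": 0}, {"travel": [1.6, 0, 0], "roll": 0}, {"travel": [2.4, 0, 0], "roll": 0}, {"travel": [2.9, 0, 0], "roll": 0}, {"travel": [2.9, 0, 0], "roll": 0}, {"travel": [2.9, 0, 0], "roll": 0}, {"travel": [2.2, 0, 0], "roll": 0}, {"travel": [1.6, 0, 0], "roll": 0}, {"travel": [1.1, 0, 0], "roll": 0}, {"travel": [0.6, 0, 0], "roll": 0}, {"travel": [0.2, 0, 0], "roll": 0}, {"travel": [0, 0, 0], "roll": 0}, {"travel": [0, 0, 0], "roll": 0}, {"travel": [0, 0, 0], "roll": 0}]}}

```text
t: 14.12
tcp_pos: [492.6, -41.8, 116.4]
tcp_rot: [0.784, 0.621, 0.001, 0.0]
force: [0.9, 5.5, 4.0]
gripper_width: -0.0
grip_force: 2.4
```

```bash
python3 m.py a6
```

```text
t 14.12 tcp clamp x,y [  0.1 -52.8] z 116.4 Fy 5.6 F [0.9 5.5 4. ]
red 2 [266.  256.5] min [264 255] max [268 258] clamp y,z (np.float64(58.9), np.float64(43.5))
red2 1 [268. 257.] min [268 257] max [268 257] clamp y,z (np.float64(53.0), np.float64(38.9))
black 11 [261.8 258.1] min [260 256] max [264 260] clamp y,z (np.float64(70.8), np.float64(45.9))
blue 66 [269.3 257.1] min [265 251] max [272 264] clamp y,z (np.float64(49.3), np.float64(36.5))
tan 111 [259.6 265.7] min [254 259] max [264 273] clamp y,z (np.float64(77.2), np.float64(29.4))
orange 44 [308.7 216.4] min [304 206] max [314 224] clamp y,z (np.float64(-72.8), np.float64(84.7))
```

{"method": "jog_arm", "body": {"steps": [{"travel": [0.8, 0, 0], "roll": 0}, {"travel": [1.6, 0, 0], "roll": 0}, {"travel": [2.4, 0, 0], "roll": 0}, {"travel": [2.9, 0, 0], "roll": 0}, {"travel": [2.9, 0, 0], "roll": 0}, {"travel": [2.9, 0, 0], "roll": 0}, {"travel": [2.2, 0, 0], "roll": 0}, {"travel": [1.6, 0, 0], "roll": 0}, {"travel": [1.2, 0, 0], "roll": 0}, {"travel": [1.0, 0, 0], "roll": 0}, {"travel": [1.0, 0, 0], "roll": 0}, {"travel": [1.0, 0, 0], "roll": 0}, {"travel": [1.0, 0, 0], "roll": 0}]}}

```text
t: 15.25
tcp_pos: [495.1, -31.5, 117.0]
tcp_rot: [0.784, 0.621, 0.002, -0.001]
force: [-0.7, 6.9, 4.3]
gripper_width: -0.1
grip_force: 3.4
```

```bash
python3 m.py a7
```

```text
t 15.25 tcp clamp x,y [  0.1 -42.3] z 117.0 Fy 6.5 F [-0.7  6.9  4.3]
black 12 [261.5 258.1] min [259 256] max [264 260] clamp y,z (np.float64(71.7), np.float64(46.5))
blue 59 [268.5 257.5] min [264 252] max [271 265] clamp y,z (np.float64(51.7), np.float64(36.7))
tan 107 [259.4 266. ] min [254 259] max [263 274] clamp y,z (np.float64(77.6), np.float64(28.7))
orange 51 [307.1 216.6] min [303 207] max [311 224] clamp y,z (np.float64(-67.2), np.float64(86.6))
```

{"method": "jog_arm", "body": {"steps": [{"travel": [-0.2, 0, 0], "roll": 0}, {"travel": [-0.4, 0, 0], "roll": 0}, {"travel": [-0.4, 0, 0], "roll": 0}, {"travel": [-0.4, 0, 0], "roll": 0}]}}

```text
t: 15.63
tcp_pos: [494.4, -35.1, 117.3]
tcp_rot: [0.784, 0.621, 0.002, -0.001]
force: [0.2, 9.2, 4.8]
gripper_width: 0.0
grip_force: 4.1
```

```bash
python3 m.py a8
python3 - <<'E'
from h import *
cv2.imwrite('pics/v8.png',cv2.resize(load('a8')['image'][190:300,225:345],None,fx=5,fy=5,interpolation=3)[:,:,::-1])
E
```

```text
t 15.63 tcp clamp x,y [  0.3 -45.9] z 117.3 Fy 9.0 F [0.2 9.2 4.8]
black 13 [261.4 257.9] min [259 256] max [264 260] clamp y,z (np.float64(72.0), np.float64(47.1))
blue 52 [267.6 257.4] min [263 252] max [270 265] clamp y,z (np.float64(54.1), np.float64(38.3))
tan 107 [259.5 265.8] min [254 259] max [263 273] clamp y,z (np.float64(77.5), np.float64(29.2))
orange 49 [307.7 216.4] min [303 207] max [312 224] clamp y,z (np.float64(-69.3), np.float64(86.1))
```

{"method": "jog_arm", "body": {"steps": [{"travel": [-0.1, 0, 0], "roll": 0}, {"travel": [-0.15, 0, 0], "roll": 0}, {"travel": [-0.15, 0, 0], "roll": 0}, {"travel": [-0.15, 0, 0], "roll": 0}, {"travel": [-0.15, 0, 0], "roll": 0}]}}

```text
t: 16.1
tcp_pos: [494.1, -36.3, 117.4]
tcp_rot: [0.784, 0.621, 0.002, -0.001]
force: [-0.2, 9.1, 5.9]
gripper_width: -0.4
grip_force: 4.4
```

```bash
python3 m.py a9
python3 - <<'E'
from h import *
cv2.imwrite('pics/v9.png',cv2.resize(load('a9')['image'][190:300,225:345],None,fx=5,fy=5,interpolation=3)[:,:,::-1])
E
```

```text
t 16.1 tcp clamp x,y [  0.3 -47.2] z 117.4 Fy 8.8 F [-0.2  9.1  5.9]
black 15 [261.4 258.1] min [259 256] max [264 261] clamp y,z (np.float64(71.9), np.float64(46.7))
blue 52 [267.6 257.5] min [263 252] max [270 265] clamp y,z (np.float64(54.2), np.float64(38.2))
tan 108 [259.5 265.9] min [254 259] max [263 273] clamp y,z (np.float64(77.4), np.float64(29.0))
orange 50 [308.  216.2] min [303 207] max [313 224] clamp y,z (np.float64(-70.3), np.float64(86.3))
```

View pics/v9.png

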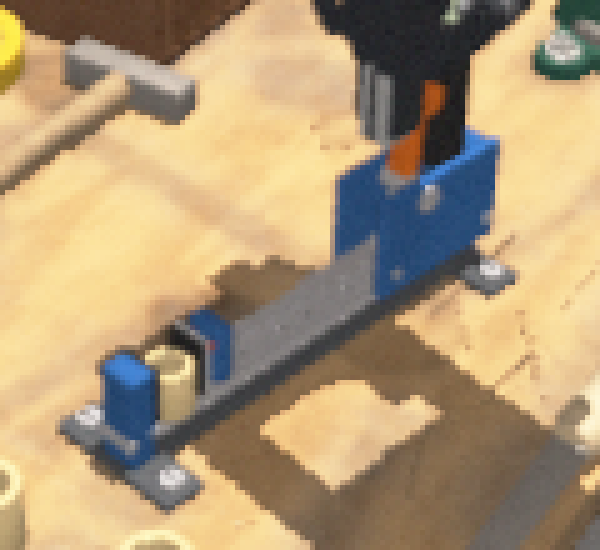

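The ring at crop (170,385) is upright between the fixed jaw (130,400) and the pad (190,350). The jaw block is at (212,345) and the trigger is still squeezed, with its head at (432,95). The pad-to-block distance has shrunk by about 5 mm from free, roughly half-way, so I'm handing in while holding it.

```bash
python3 -c "
from plant import env
print(env.close_job())"
```

```text
the job is handed in; nothing more can be done
None
```

I handed the job in with the tan ferrule upright against the fixed jaw, the trigger still squeezed and the sprung pad pressed about 5 mm by camera estimate (half-way, not bottomed out); the hand-in reported no verdict.

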